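# Isolate the incubator gas module and hold its bay cover ready for the screws

## Task

First isolate the gas module: push its sprung selector knob down, turn it clockwise to the second notch (60 degrees) and let it spring back up there. Only then pick up the large four-hole cover plate by its handle and hold it level over the module's open valve bay, hovering one to two centimetres above the bay and touching nothing but your gripper, with its four holes lined up over the four threaded holes, so that a colleague can start the screws. Finish holding it still there, do not set it down, and leave the small two-hole plate and everything else where they are.

Things in the scene. Friction and masses are not known exactly. Their poses are not given: they have to be found in the camera images.
- module: Fixed beige gas module on the bench, a box 150 (x) x 260 (y) x 55 mm high; origin at the centre of its underside, z up. The open bay, 100 x 130 mm, is centred 35 mm to +y of the origin; in its corners stand four bosses, flush with the top (55 mm up), each with a threaded hole, spaced 84 mm along x and 114 mm along y. The selector knob is on the top, 88 mm to -y of the origin, on a fixed aluminium collar 56 mm across and 14 mm high.
- selector_grip (a point): Middle of the grip bar of the selector, a grey knob, on its vertical axis, 53 mm above the module's top when sprung up. The bar is 42 mm long, 14 mm thick and 36 mm tall; this point is 14 mm below its top and 21 mm above the knob's 44 mm round disc, from which the bar stands. Its x axis runs along the bar's length and turns with the knob.
- selector (a joint): Turn of the selector, rad: near 0 at the start (first notch), grows clockwise seen from above, 1.06 at its end stop, which is the second notch. A pin blocks it from turning between the notches unless it is pressed more than about 5 mm.
- selector_press (a joint): How far the selector is pressed down, m: 0 sprung up, 0.008 at the bottom stop. Its spring takes 3 N to start and 8 N at the bottom; in either notch it springs back to 0 when let go, between the notches it stays down.
- thread_a (a point): Centre of the threaded hole (6 mm, brass insert) in the boss at the module's +x, +y corner of the bay, at the top face of the boss; axes as the module's.
- thread_b (a point): The same at the diagonally opposite boss, at the bay's -x, -y corner.
- cover_grip (a point): Middle of the handle bar of the cover plate (loose, dark grey metal, 104 (x) x 134 (y) x 5 mm, 0.2 to 0.45 kg, lying flat on the bench with its handle up). The steel bar runs along the plate's y (long) axis, 12 mm thick, 76 mm long, 16 mm tall; this point is 30 mm above the plate's underside, over the plate's centre; the bar is clear of the plate by 17 mm. Axes as the plate's. The plate fits the bay either way round.
- cover_hole_a (a point): Centre, at the plate's underside, of the 10 mm hole in the cover plate's +x, +y corner. The four holes are spaced 84 mm along x and 114 mm along y.
- cover_hole_b (a point): The same for the diagonally opposite hole, at the plate's -x, -y corner.
- blank_grip (a point): Middle of the handle bar of the smaller plate (loose, dark grey metal, 80 (x) x 96 (y) x 5 mm, two holes, handle 52 mm long along y, point 30 mm above its underside). It is not for this bay: leave it. It may lie in either of the two plates' places.
- screw_dish: Small steel screw dish, 52 mm across, 22 mm high, between the plates and the module; origin at the centre of its underside. Leave alone.
- driver: Screwdriver, 190 mm long, lying across in front of the module on the robot's side; origin under its middle. Leave alone.
- petri: Stack of three petri dishes, 90 mm across, 43 mm high, right of the module; origin at the centre of its underside. Leave alone.
- reagent: Green bottle, 60 mm across, 120 mm high, beyond the module; origin at the centre of its underside. Leave alone.
- swab_cup: White cup, 70 mm across, 90 mm high, beyond the module; origin at the centre of its underside. Leave alone.
- marker_box: White carton, 60 x 110 x 35 mm, left of the plates; origin at the centre of its underside. Leave alone.
- cover: The cover plate itself; origin at the centre of its underside, 30 mm below the handle point, axes as there.
Mind the look-alikes: they are no part of the job. What is shaped like the cover but green or turquoise is not meant.

How it is judged:
By the outcome, as a careful person would: the job done as asked, in the order asked, and still so for the second after the job is handed in, while the arm keeps its last pose, push and grip.
It also fails if it takes over 54 s, if anything falls off the work surface, if the arm or the gripper's body presses on something with over 40 N, if the wrist force passes 120 N, or if a joint passes its speed limit or range.

## Robot

A 6-joint arm with a two-finger parallel gripper is mounted at the origin on the work surface. World frame = base frame: x ahead of the robot, y to its left, z up, the work surface at z = 0. Lengths are in m, angles in rad, forces in N, time in s.
With the tool pointing down it reaches from about 0.4 to 0.925 m from the base axis. Payload 12.5 kg.
Tool frame: the origin (TCP) lies at the centre of the arm's flange, where the gripper is bolted on; the fingertips stand 190 mm ahead of it and the grasp point (between the pads) lies 171 mm ahead of it (r.tip_reach is the distance from the TCP to the fingertips, in m); z points along the fingers, y is the line along which they close (so a half turn about z gives the same grasp; the last joint's range is limited). The gripper opens to 95 mm and grips with 3 to 60 N. Pads are 20 mm wide; open, the fingers measure 119 mm over their backs; the gripper's body (75 mm by 180 mm) begins 59 mm behind the grasp point.
Start: joints at [-0.106, 0.491, 1.559, -0, 1.092, -0.106], TCP at [0.625, 0, 0.405] pointing down, gripper open.
Joint ranges: [-3.1, 3.1], [-0.84, 2.19], [0.05, 2.79], [-1.13, 4.28], [0.06, 2.93], [-2.69, 2.69]. Speed limits (rad/s): [2.22, 2.22, 2.79, 3.14, 3.14, 3.14].

## Interface

Orientations are given as a unit quaternion [x, y, z, w].
In Python, from plant import r, eyes gives the robot as it stands. The module is installed in compiled form; this text tells all that it offers.
- The arm moves only by the tool apply_moves, never from a script. Its argument "moves" is a list of rows, each a list of 4 numbers: the shift along the tool's x, y, z in cm, then the turn about the tool's z in rad. In form: [[tx, ty, tz, twist], ...]. A call has 1 to 10 rows; each row shifts and turns the commanded pose from where the row before left it, along the tool's axes as they then stand; what a row does not reach is not made up. A row lasts 1/12 s, in which the tool goes at most 41.7 mm and 7.16 degrees, less where a joint would pass 70% of its speed; a pose out of reach is approached as far as the arm can. A call is refused whole if a number of a shift passes 4.17 or a number of a turn 0.125, either way. A call with a gripper value outside its range is refused whole. "claw" is the opening, from 0 (shut) to 1 (fully open), set as the call begins (left out, the last holds). The fingers move at their own pace and stop on an object; the grip force is fixed at half the most. Time passes only in rows, so rows that do not move let the fingers close. It gives the time, the measured TCP pose, the force, the opening and the grip force at its end, in the units of the state.
- r.get_state(): the state, without advancing time (a new reading comes with each control period).
- eyes.snapshot(name): name is "scene" or "side" or "wrist"; returns a dict with "image" (480x640x3 uint8, red, green, blue), "vfov" (degrees; the focal length in pixels is half the picture's height over the tangent of half this angle, whatever the lens; pixels are square), "cx", "cy" (the principal point, pixels), "pose" (4x4, takes a point from camera to world coordinates); the wrist camera has in their place "T_tool_cam" (4x4, takes a point from camera to tool coordinates, whose origin is the TCP and whose axes are the flange's). Camera axes: x right, y down, z forward; pixel columns grow to the right and rows downward; lengths in m; the calibration is good to about 2 mm. A picture is of the moment at which its call begins: read the wrist's pose just before it. There is no depth.
- r.job_done(): hands the job in; it is judged then, once.
The state is a dict: "time_s": time; "joint_positions": joint angles; "joint_velocities": joint speeds; "tau": joint torques, N m; "ee_pos": TCP position; "eef_rot": TCP orientation; "contact_force": force on the tool from outside, world axes, zero at the start; "wrist_torque": the same for the moment, N m; "finger_gap": finger opening in m; "grip_force": force on a finger pad.
Only numpy, scipy, OpenCV 4.12 (cv2) and the standard library are available. Lean on these libraries where they do the work, as an engineer would, in place of code of your own. Each camera call takes 0.05 s, during which the arm holds its last target. There are 200 camera calls.

## Working session

There is one attempt and no reset: what is moved stays moved. The work goes in short steps, Python scripts to look and compute and a tool call to move; the robot and the scene stay as the last step left them, time stands still between calls to the robot, and variables do not carry over. Pictures are saved under pics/ and viewed, at most 10 in all, crops included, and the job is handed in when it is done.

Besides the shell and the picture viewer there is one more tool, called after "Emit:" by a JSON object that holds its "fn" and its "kwargs", one argument or row to a line. apply_moves: Moves the arm, as the interface text tells. Its arguments: {"type":"object","properties":{"moves":{"type":"array"},"claw":{"type":"number"}},"required":["moves"]}

```bash
mkdir -p pics; cat > h.py <<'E'
import numpy as np, cv2
from scipy.spatial.transform import Rotation as R
from plant import r, eyes
def snap(n,f=None):
    s=r.get_state(); d=eyes.snapshot(n)
    if n=="wrist":
        T=np.eye(4);T[:3,:3]=R.from_quat(s["eef_rot"]).as_matrix();T[:3,3]=s["ee_pos"]
        d["pose"]=T@np.array(d["T_tool_cam"])
    d["pose"]=np.array(d["pose"])
    if f: cv2.imwrite("pics/"+f,d["image"][:,:,::-1])
    return d
def ray(d,u,v):
    f=240/np.tan(np.radians(d["vfov"])/2)
    return d["pose"][:3,3], d["pose"][:3,:3]@np.array([(u-d["cx"])/f,(v-d["cy"])/f,1])
def onz(d,u,v,z):
    o,w=ray(d,u,v); return o+w*(z-o[2])/w[2]
def proj(d,p):
    f=240/np.tan(np.radians(d["vfov"])/2)
    q=d["pose"][:3,:3].T@(np.array(p)-d["pose"][:3,3]); return q[:2]/q[2]*f+[d["cx"],d["cy"]]
E
python3 - <<'E'
from h import *
import pickle
D={n:snap(n,n+"0.png") for n in("scene","side","wrist")}
pickle.dump(D,open("d0.pkl","wb"))
for n in D: print(n,D[n]["vfov"],D[n]["cx"],D[n]["cy"],D[n]["pose"].round(3).tolist())
print(r.get_state())
E
```

```text
scene 44.12631682275711 321.8072007488389 242.8489021738159 [[0.781, 0.456, -0.427, 1.166], [0.625, -0.581, 0.522, -0.693], [-0.01, -0.674, -0.738, 1.233], [0.0, 0.0, 0.0, 1.0]]
side 51.74946066309647 324.41066017170294 244.37871567948127 [[0.902, -0.316, 0.296, 0.17], [-0.433, -0.671, 0.602, -0.687], [0.008, -0.671, -0.741, 1.066], [0.0, 0.0, 0.0, 1.0]]
wrist 68.53028946166766 318.29946421089807 237.80188281157706 [[1.0, -0.001, -0.002, 0.626], [-0.001, -0.957, -0.29, 0.082], [-0.002, 0.29, -0.957, 0.384], [0.0, 0.0, 0.0, 1.0]]
{'time_s': 0.15, 'joint_positions': array([-1.05593759e-01,  4.91436987e-01,  1.55929535e+00,  1.66427233e-05,
        1.09171092e+00, -1.05617586e-01]), 'joint_velocities': array([-0.00230888, -0.00209103, -0.00184465,  0.00111057, -0.00259396,
        0.00126271]), 'tau': array([ 3.16444048e-04, -6.12899423e+01, -2.58276522e+01,  6.91918633e-02,
        4.73701756e-02, -5.07232733e-05]), 'ee_pos': array([6.24988410e-01, 2.90667246e-05, 4.04290904e-01]), 'eef_rot': array([ 7.07101007e-01,  7.07112427e-01, -2.61617554e-04, -3.35401004e-04]), 'contact_force': array([ 0.12639799, -0.73436427,  0.54128201]), 'wrist_torque': array([-0.05743474, -0.05913929, -0.01530887]), 'grip_force': 0.0, 'finger_gap': 0.09526923484624585}
```

View pics/scene0.png

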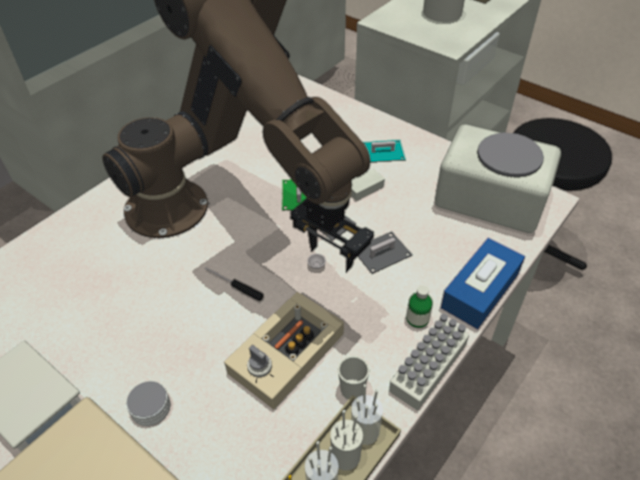

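View pics/wrist0.png

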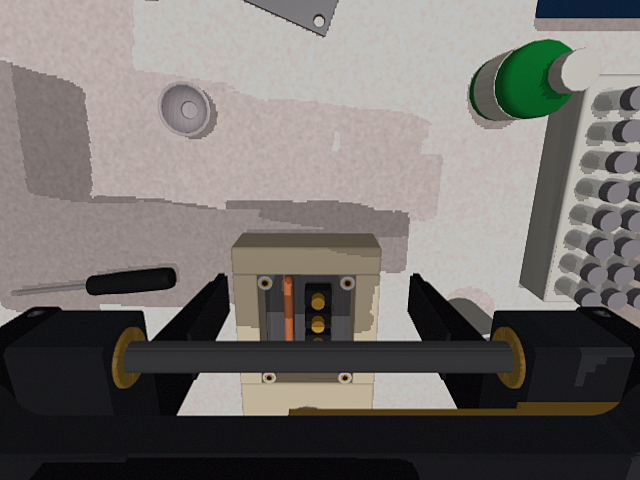

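The scene view shows the module at about (285,345) with the knob at (260,358), and a dark plate at (385,252). The wrist view shows the four bosses at (265,283), (347,283), (269,378) and (345,378).

```bash
python3 - <<'E'
from h import *
import pickle
D=pickle.load(open("d0.pkl","rb"));d=D["wrist"]
P=[onz(d,u,v,.055) for u,v in((265,283),(347.5,283.5),(345,378),(269,378))]
for p in P: print(p.round(4))
for n,(x0,y0,w,h) in {"scene":(220,220,200,150),"side":(0,0,640,480)}.items():
    im=D[n]["image"][y0:y0+h,x0:x0+w,::-1]; im=cv2.resize(im,(800,600),interpolation=cv2.INTER_CUBIC)
    cv2.imwrite(f"pics/{n}c.png",im)
E
```

```text
[ 0.5705 -0.0662  0.055 ]
[ 0.6544 -0.0668  0.055 ]
[ 0.6542 -0.181   0.055 ]
[ 0.5698 -0.181   0.055 ]
```

View pics/sidec.png

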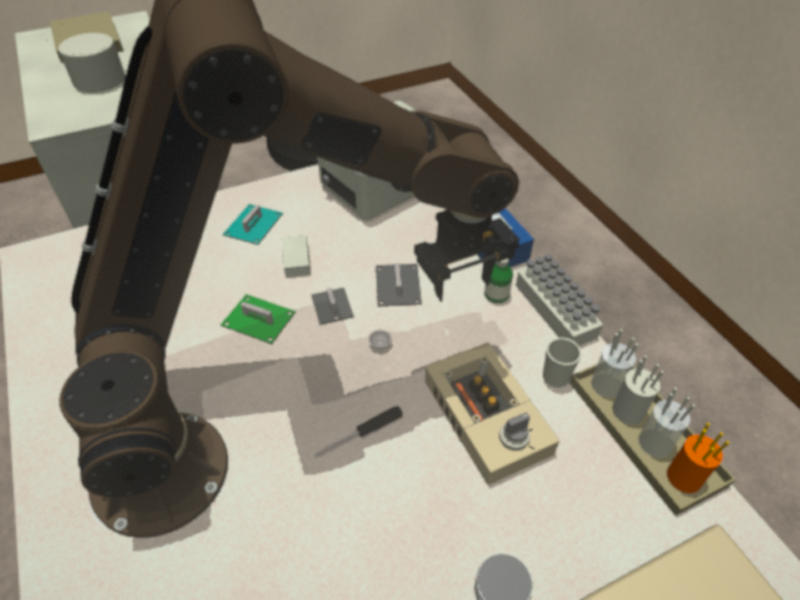

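View pics/scenec.png

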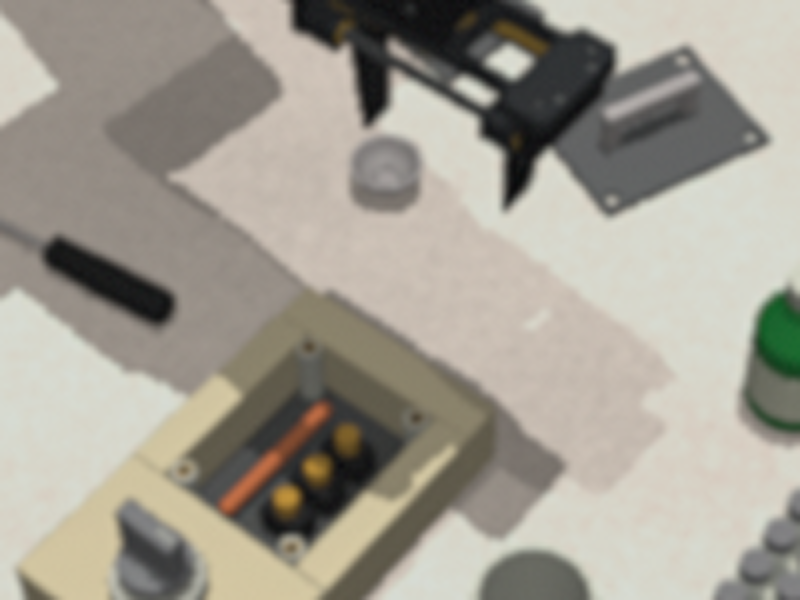

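The side view, at 1.25x scale, shows the large cover at (398,285) and the small plate at (333,305). It also shows the knob at (515,430) and the dish at (380,340). I'll move toward the knob so the wrist camera sees it.

Emit:
{"fn": "apply_moves", "kwargs": {
  "moves": [
    [-4,0,0,0],
    [-4,0,0,0],
    [-4,0,0,0],
    [-4,0,0,0],
    [0,0,0,0],
    [0,0,0,0],
    [0,0,0,0]
  ]
}}

```text
time_s: 0.73
ee_pos: [0.6249, -0.1598, 0.4044]
eef_rot: [0.707, 0.707, -0.0, -0.0]
contact_force: [-1.0, 1.1, -1.0]
finger_gap: 0.0949
grip_force: 0.0
```

```bash
python3 - <<'E'
from h import *
import pickle
d=snap("wrist","w1.png");pickle.dump(d,open("d1.pkl","wb"))
c=[.6122,-.1237,.055]
print(proj(d,c),proj(d,[.6117,-.2467,.122]),proj(d,[.6117,-.2467,.069]))
print(r.get_state()["ee_pos"])
E
```

```text
[304.63923582 182.02963735] [302.91830881 337.8050608 ] [305.22871128 307.9043829 ]
[ 0.6250015  -0.15916234  0.40458377]
```

View pics/w1.png

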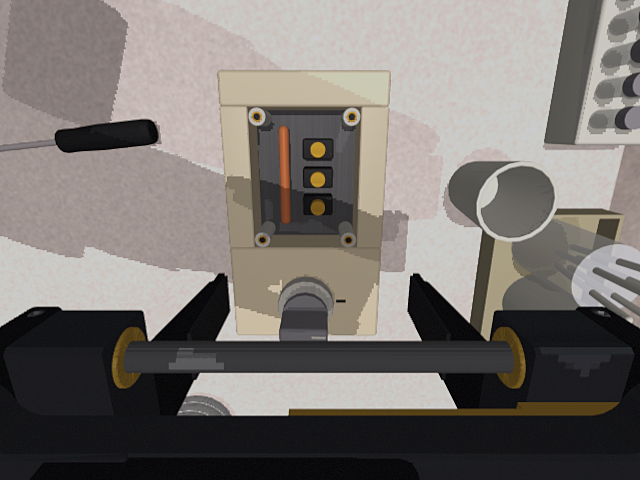

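The wrist view shows the bosses at (257,117), (351,117), (348,240) and (262,240). The knob, near (305,310), is half hidden behind the gripper rod, and its bar runs roughly along world x. I'll go a bit further so the knob clears the rod.

Emit:
{"fn": "apply_moves", "kwargs": {
  "moves": [
    [-4,0,0,0],
    [-4,0,0,0],
    [-4,0,0,0],
    [0,0,0,0],
    [0,0,0,0],
    [0,0,0,0]
  ]
}}

```text
time_s: 1.28
ee_pos: [0.6253, -0.2786, 0.4046]
eef_rot: [0.707, 0.707, 0.0, -0.0]
contact_force: [-1.7, 0.2, 0.0]
finger_gap: 0.0952
grip_force: 0.0
```

```bash
python3 - <<'E'
from h import *
import pickle
d1=pickle.load(open("d1.pkl","rb"))
for uv in((257,117),(351,117),(348,240),(262,240)): print(onz(d1,*uv,.055).round(4))
d=snap("wrist");pickle.dump(d,open("d2.pkl","wb"))
print(proj(d,[.6117,-.2467,.122]))
x0,y0=220,130
cv2.imwrite("pics/w2.png",cv2.resize(d["image"][y0:y0+150,x0:x0+200,::-1],(800,600),interpolation=cv2.INTER_CUBIC))
E
```

```text
[ 0.5708 -0.0662  0.055 ]
[ 0.654  -0.0664  0.055 ]
[ 0.6539 -0.1803  0.055 ]
[ 0.5697 -0.1802  0.055 ]
[300.13725827 199.84010979]
```

View pics/w2.png

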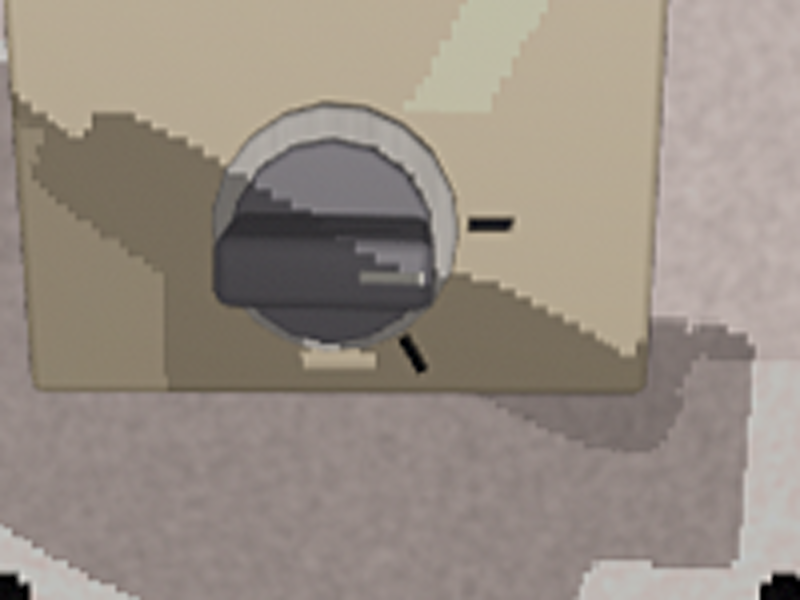

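The knob is now fully visible. The bar's top centre is at (301,198) full-frame, and the bar lies along world x within a degree. The two notch marks are at right and lower right. That puts the knob at about (0.612, -0.246). Next I'll align above it and twist -90°.

Emit:
{"fn": "apply_moves", "kwargs": {
  "moves": [
    [3.2,-1.3,0,0],
    [0,0,0,-0.125],
    [0,0,0,-0.125],
    [0,0,0,-0.125],
    [0,0,0,-0.125],
    [0,0,0,-0.125],
    [0,0,0,-0.125],
    [0,0,0,-0.125],
    [0,0,0,-0.125],
    [0,0,0,-0.125]
  ]
}}

```text
time_s: 2.17
ee_pos: [0.6123, -0.2459, 0.4051]
eef_rot: [0.217, 0.976, 0.0, 0.0]
contact_force: [0.8, -0.6, 0.3]
finger_gap: 0.0955
grip_force: 0.0
```

Emit:
{"fn": "apply_moves", "kwargs": {
  "moves": [
    [0,0,1,-0.125],
    [0,0,1,-0.125],
    [0,0,1,-0.125],
    [0,0,1,-0.07],
    [0,0,1,0],
    [0,0,0,0],
    [0,0,0,0],
    [0,0,0,0]
  ]
}}

```text
time_s: 2.83
ee_pos: [0.6122, -0.2475, 0.3554]
eef_rot: [0.001, 1.0, -0.0, 0.0]
contact_force: [-0.5, 0.0, 0.6]
finger_gap: 0.0948
grip_force: 0.0
```

Emit:
{"fn": "apply_moves", "kwargs": {
  "moves": [
    [0,0,2,0],
    [0,0,2,0],
    [0,0,2,0],
    [0,0,1.2,0],
    [0,0,0,0],
    [0,0,0,0],
    [0,0,0,0]
  ]
}}

```text
time_s: 3.42
ee_pos: [0.6123, -0.2481, 0.284]
eef_rot: [0.001, 1.0, -0.0, 0.001]
contact_force: [0.6, 1.0, -0.3]
finger_gap: 0.095
grip_force: 0.0
```

Emit:
{"fn": "apply_moves", "kwargs": {
  "claw": 0,
  "moves": [
    [0,0,0,0],
    [0,0,0,0],
    [0,0,0,0],
    [0,0,0,0],
    [0,0,0,0],
    [0,0,0,0],
    [0,0,0,0],
    [0,0,0,0]
  ]
}}

```text
time_s: 4.08
ee_pos: [0.612, -0.248, 0.2827]
eef_rot: [0.0, 1.0, 0.0, 0.0]
contact_force: [-0.5, -0.7, 0.3]
finger_gap: 0.0469
grip_force: 0.0
```

Emit:
{"fn": "apply_moves", "kwargs": {
  "moves": [
    [0,0,0,0],
    [0,0,0,0],
    [0,0,0,0],
    [0,0,0,0],
    [0,0,0,0],
    [0,0,0,0],
    [0,0,0,0],
    [0,0,0,0]
  ]
}}

```text
time_s: 4.75
ee_pos: [0.6121, -0.2461, 0.2826]
eef_rot: [0.0, 1.0, 0.002, -0.001]
contact_force: [0.8, 13.9, 3.1]
finger_gap: 0.0142
grip_force: 30.0
```

Emit:
{"fn": "apply_moves", "kwargs": {
  "moves": [
    [0,0.2,0,0],
    [0,0,0.3,0],
    [0,0,0.3,0],
    [0,0,0.3,0],
    [0,0,0,0],
    [0,0,0,0],
    [0,0,0,0]
  ]
}}

```text
time_s: 5.33
ee_pos: [0.6119, -0.2454, 0.2746]
eef_rot: [0.001, 1.0, 0.001, 0.0]
contact_force: [-3.9, 7.0, 11.0]
finger_gap: 0.0139
grip_force: 30.0
```

Emit:
{"fn": "apply_moves", "kwargs": {
  "moves": [
    [0,0.1,0,0],
    [0,0,0,0.1],
    [0,0,0,0.1],
    [0,0,0,0.1],
    [0,0,0,0.1],
    [0,0,0,0.1],
    [0,0,0,0.1],
    [0,0,0,0.1],
    [0,0,0,0.1],
    [0,0,0,0.1]
  ]
}}

```text
time_s: 6.17
ee_pos: [0.6118, -0.2453, 0.2746]
eef_rot: [0.438, 0.899, -0.0, 0.0]
contact_force: [-4.2, 0.7, 9.9]
finger_gap: 0.0138
grip_force: 30.0
```

Emit:
{"fn": "apply_moves", "kwargs": {
  "moves": [
    [0,0,0,0.1],
    [0,0,0,0.07],
    [0,0,0,0],
    [0,0,0,0],
    [0,0,0,0]
  ]
}}

```text
time_s: 6.58
ee_pos: [0.6118, -0.2453, 0.2746]
eef_rot: [0.51, 0.86, -0.0, 0.0]
contact_force: [-5.7, 0.7, 9.7]
finger_gap: 0.014
grip_force: 30.0
```

```bash
python3 - <<'E'
from h import *
s=r.get_state(); print(s["wrist_torque"],R.from_quat(s["eef_rot"]).as_matrix()[:,0], s["ee_pos"],s["contact_force"])
E
```

```text
[0.1842804  0.88253286 0.13722639] [-4.79589107e-01  8.77492909e-01 -6.94840052e-04] [ 0.61178929 -0.24531823  0.27456138] [-5.73465285  0.73229641  9.65774102]
```

Emit:
{"fn": "apply_moves", "kwargs": {
  "moves": [
    [0,0,0,0.04],
    [0,0,0,0],
    [0,0,0,0],
    [0,0,0,0]
  ]
}}

```text
time_s: 6.92
ee_pos: [0.6118, -0.2453, 0.2746]
eef_rot: [0.527, 0.85, -0.0, 0.0]
contact_force: [-4.1, 0.9, 10.2]
finger_gap: 0.0137
grip_force: 30.3
```

```bash
python3 - <<'E'
from h import *
s=r.get_state(); print(s["wrist_torque"],R.from_quat(s["eef_rot"]).as_matrix()[:,0], s["ee_pos"],s["contact_force"])
E
```

```text
[0.18994077 0.91485135 0.68613116] [-0.44511217  0.8954743  -0.00096009] [ 0.61180283 -0.24527625  0.27456623] [-4.14367103  0.8719016  10.22192086]
```

The torque rise shows it has reached the end stop. Next I'll ease off, let it rise and release.

Emit:
{"fn": "apply_moves", "kwargs": {
  "moves": [
    [0,0,0,-0.03],
    [0,0,-0.3,0],
    [0,0,-0.3,0],
    [0,0,-0.3,0],
    [0,0,0,0],
    [0,0,0,0]
  ]
}}

```text
time_s: 7.42
ee_pos: [0.6119, -0.2453, 0.2826]
eef_rot: [0.514, 0.858, -0.0, -0.0]
contact_force: [-4.1, -3.0, 1.7]
finger_gap: 0.0137
grip_force: 30.0
```

Emit:
{"fn": "apply_moves", "kwargs": {
  "claw": 0.6,
  "moves": [
    [0,0,0,0],
    [0,0,0,0],
    [0,0,0,0],
    [0,0,0,0],
    [0,0,0,0],
    [0,0,0,0],
    [0,0,0,0],
    [0,0,0,0]
  ]
}}

```text
time_s: 8.08
ee_pos: [0.612, -0.245, 0.2828]
eef_rot: [0.514, 0.857, 0.0, 0.0]
contact_force: [0.2, 0.1, -0.3]
finger_gap: 0.056
grip_force: 0.0
```

Emit:
{"fn": "apply_moves", "kwargs": {
  "moves": [
    [0,0,-3,0],
    [0,0,-3,0],
    [0,0,-3,0],
    [0,0,-3,0.12],
    [0,0,-2,0.12],
    [0,0,0,0.12],
    [0,0,0,0.13]
  ]
}}

```text
out of range
```

```bash
python3 - <<'E'
from h import *
import pickle
D=pickle.load(open("d0.pkl","rb"))
print(onz(D["scene"],220+650/4,220+92/4,.038),onz(D["side"],398/1.25,278/1.25,.038))
print("small",onz(D["side"],333/1.25,295/1.25,.038))
for p in((605,107),(695,80)): print(onz(D["scene"],220+p[0]/4,220+p[1]/4,.038))
print(r.get_state()["ee_pos"])
E
```

```text
[0.60527416 0.2538698  0.038     ] [0.60189823 0.23396927 0.038     ]
small [0.44504094 0.24769264 0.038     ]
[0.58914915 0.22367825 0.038     ]
[0.62314735 0.28206864 0.038     ]
[ 0.61201917 -0.24496365  0.28276308]
```

Emit:
{"fn": "apply_moves", "kwargs": {
  "moves": [
    [0,0,-3,0],
    [0,0,-3,0],
    [0,0,-3,0],
    [0,0,-3,0.12],
    [0,0,-1,0.12],
    [0,0,0,0.12],
    [0,0,0,0.125]
  ]
}}

```text
time_s: 8.67
ee_pos: [0.6119, -0.2449, 0.414]
eef_rot: [0.707, 0.707, 0.0, 0.001]
contact_force: [-0.3, -0.2, 0.2]
finger_gap: 0.0569
grip_force: 0.0
```

Emit:
{"fn": "apply_moves", "kwargs": {
  "moves": [
    [4,0,0,0],
    [4,0,0,0],
    [4,0,0,0],
    [4,0,0,0],
    [4,0,0,0],
    [4,0,0,0],
    [4,0,0,0],
    [4,0,0,0],
    [4,0,0,0],
    [4,0,0,0]
  ]
}}

```text
time_s: 9.5
ee_pos: [0.6096, 0.157, 0.413]
eef_rot: [0.705, 0.709, 0.0, 0.0]
contact_force: [0.4, -0.4, 0.4]
finger_gap: 0.0568
grip_force: 0.0
```

Emit:
{"fn": "apply_moves", "kwargs": {
  "claw": 1,
  "moves": [
    [4,0,0,0],
    [0,0,0,0],
    [0,0,0,0],
    [0,0,0,0],
    [0,0,0,0]
  ]
}}

```text
time_s: 9.92
ee_pos: [0.6099, 0.1939, 0.4128]
eef_rot: [0.706, 0.708, -0.0, 0.0]
contact_force: [-0.3, -0.4, -0.0]
finger_gap: 0.0852
grip_force: 0.0
```

```bash
python3 - <<'E'
from h import *
import pickle
d=snap("wrist","w3.png");pickle.dump(d,open("d3.pkl","wb"))
d=snap("scene");pickle.dump(d,open("d3s.pkl","wb"))
cv2.imwrite("pics/s3.png",cv2.resize(d["image"][300:420,200:360,::-1],(800,600),interpolation=cv2.INTER_CUBIC))
E
```

```text
(no output)
```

View pics/w3.png

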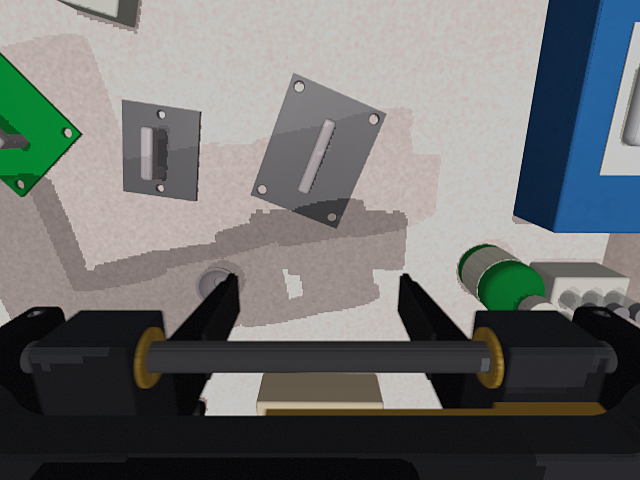

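View pics/s3.png

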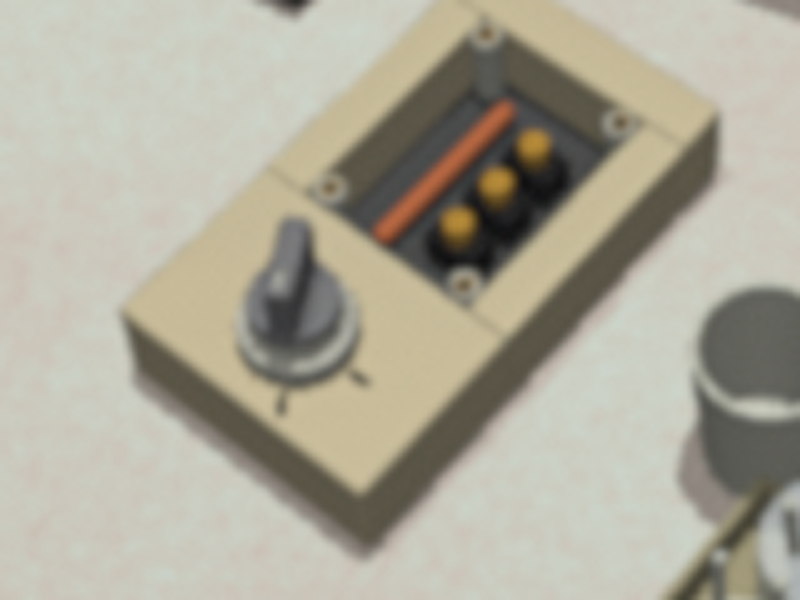

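The wrist view shows the cover's holes at (299,87), (374,119), (332,217) and (262,189), and the small plate stays left at (160,150). The scene crop shows the knob bar pointing at the second mark.

```bash
python3 - <<'E'
from h import *
import pickle
d=pickle.load(open("d3.pkl","rb"))
g=d["image"].astype(int)
P=[]
for u,v in((299,87),(374,119),(332,217),(262,189)):
    w=g[v-9:v+10,u-9:u+10].sum(2); m=(w>480)   # bright hole inside dark plate
    n,l,st,c=cv2.connectedComponentsWithStats(m.astype(np.uint8))
    k=[(np.hypot(*(c[i]-9)),i) for i in range(1,n) if 15<st[i,4]<180]
    q=c[min(k)[1]]+[u-9,v-9] if k else (u,v)
    P.append(onz(d,*q,.003)); print(q,P[-1].round(4))
P=np.array(P);print("centre",P.mean(0).round(4))
for a,b in((3,0),(2,1)): e=P[b]-P[a];print(np.hypot(*e[:2]),"yaw",np.arctan2(-e[0],e[1]))
for a,b in((0,1),(3,2)): e=P[b]-P[a];print(np.hypot(*e[:2]),"yaw",np.arctan2(e[1],e[0]))
h=[onz(d,*q,.038) for q in((330,123),(305,190))];print("handle",np.mean(h,0))
s=r.get_state();print(s["ee_pos"],R.from_quat(s["eef_rot"]).as_matrix()[:,0])
E
```

```text
[298.859375  86.828125] [0.5898 0.3184 0.003 ]
[373.14814815 118.98148148] [0.6673 0.2874 0.003 ]
(332, 217) [0.6256 0.1818 0.003 ]
[261.89361702 188.89361702] [0.5474 0.2136 0.003 ]
centre [0.6075 0.2503 0.003 ]
0.11306807731953815 yaw -0.384756600785422
0.113541982772101 yaw -0.3759770841483411
0.0834303806096707 yaw -0.3806303275892393
0.08442659422530292 yaw -0.3862404230144626
handle [0.60878599 0.25037112 0.038     ]
[0.61002592 0.19368529 0.41285478] [-3.23362371e-03  9.99994766e-01 -1.05880162e-04]
```

Emit:
{"fn": "apply_moves", "kwargs": {
  "moves": [
    [3,-0.2,0,0],
    [2.7,0,0,0],
    [0,0,3,0.125],
    [0,0,3,0.125],
    [0,0,3,0.125],
    [0,0,3,0.01],
    [0,0,1,0],
    [0,0,0,0],
    [0,0,0,0],
    [0,0,0,0]
  ]
}}

```text
time_s: 10.85
ee_pos: [0.6081, 0.2518, 0.2847]
eef_rot: [0.828, 0.561, 0.001, 0.0]
contact_force: [-0.6, 0.4, -0.0]
finger_gap: 0.095
grip_force: 0.0
```

```bash
python3 - <<'E'
from h import *
s=r.get_state();a=R.from_quat(s["eef_rot"]).as_matrix();print(s["ee_pos"],a[:,0],a[:,2],np.linalg.norm(s["joint_velocities"]))
print(a.T@(np.array([.608,.2503,.202])-s["ee_pos"])*100,"yaw",np.arctan2(-a[0,0],a[1,0]))
E
```

```text
[0.60808065 0.25176437 0.28470172] [0.37075068 0.92873089 0.00169246] [ 2.63989525e-03  7.68480524e-04 -9.99996220e-01] 0.013400048026516963
[-0.15298794  0.02888146  8.27000702] yaw -0.37981775121040945
```

Emit:
{"fn": "apply_moves", "kwargs": {
  "moves": [
    [-0.1,0,2,0],
    [0,0,2,0],
    [0,0,2,0],
    [0,0,1.2,0],
    [0,0,1,0],
    [0,0,0,0],
    [0,0,0,0]
  ]
}}

```text
time_s: 11.43
ee_pos: [0.6074, 0.2511, 0.2014]
eef_rot: [0.828, 0.561, 0.0, 0.0]
contact_force: [-0.1, -0.9, 0.9]
finger_gap: 0.0951
grip_force: 0.0
```

Emit:
{"fn": "apply_moves", "kwargs": {
  "claw": 0,
  "moves": [
    [0,0,0,0],
    [0,0,0,0],
    [0,0,0,0],
    [0,0,0,0],
    [0,0,0,0],
    [0,0,0,0],
    [0,0,0,0],
    [0,0,0,0],
    [0,0,0,0],
    [0,0,0,0]
  ]
}}

```text
time_s: 12.27
ee_pos: [0.6072, 0.2511, 0.2007]
eef_rot: [0.828, 0.561, 0.0, 0.0]
contact_force: [0.3, 0.3, -0.9]
finger_gap: 0.0339
grip_force: 0.0
```

Emit:
{"fn": "apply_moves", "kwargs": {
  "moves": [
    [0,0,0,0],
    [0,0,0,0],
    [0,0,0,0],
    [0,0,0,0],
    [0,0,0,0],
    [0,0,0,0]
  ]
}}

```text
time_s: 12.77
ee_pos: [0.6071, 0.2511, 0.2008]
eef_rot: [0.828, 0.561, 0.0, 0.0]
contact_force: [0.1, 0.1, -0.2]
finger_gap: 0.0121
grip_force: 30.0
```

Emit:
{"fn": "apply_moves", "kwargs": {
  "moves": [
    [0,0,-0.5,0],
    [0,0,-1,0],
    [0,0,-2,0],
    [0,0,-3,0],
    [0,0,-3,0],
    [0,0,-3,0],
    [0,0,-2,0],
    [0,0,-1,0],
    [0,0,-0.5,0],
    [0,0,0,0]
  ]
}}

```text
time_s: 13.6
ee_pos: [0.607, 0.251, 0.3613]
eef_rot: [0.828, 0.561, 0.0, 0.0]
contact_force: [-0.1, -1.0, -5.7]
finger_gap: 0.0117
grip_force: 30.0
```

Emit:
{"fn": "apply_moves", "kwargs": {
  "moves": [
    [0,0,0,-0.04],
    [0,0,0,-0.08],
    [0,0,0,-0.1],
    [0,0,0,-0.1],
    [0,0,0,-0.05],
    [0,0,0,-0.007],
    [0,0,0,0],
    [0,0,0,0]
  ]
}}

```text
time_s: 14.27
ee_pos: [0.6071, 0.251, 0.3598]
eef_rot: [0.709, 0.705, -0.001, -0.0]
contact_force: [-0.4, 0.7, -4.4]
finger_gap: 0.0118
grip_force: 30.0
```

```bash
python3 - <<'E'
from h import *
s=r.get_state();a=R.from_quat(s["eef_rot"]).as_matrix();print(s["ee_pos"],s["contact_force"],s["wrist_torque"],s["finger_gap"])
print(a.T@(np.array([.612,-.1235,.30])-s["ee_pos"])*100,"yaw",np.arctan2(-a[0,0],a[1,0]))
E
```

```text
[0.60713867 0.25104782 0.35975163] [-0.41037676  0.72149728 -4.38105439] [0.01840808 0.01166227 0.04863126] 0.011848804043585504
[-37.44917763   0.6779882    5.99157937] yaw -0.004896228005846794
```

Emit:
{"fn": "apply_moves", "kwargs": {
  "moves": [
    [-1.2,0,0,0],
    [-2.5,0,0,0],
    [-3.7,0,0,0],
    [-4,0,0,0],
    [-4,0,0,0],
    [-4,0,0,0],
    [-4,0,0,0],
    [-4,0,0,0],
    [-4,0,0,0],
    [-3,0.7,0,0]
  ]
}}

```text
time_s: 15.1
ee_pos: [0.6119, -0.0964, 0.3608]
eef_rot: [0.709, 0.705, -0.0, -0.0]
contact_force: [1.8, 0.6, -3.7]
finger_gap: 0.0118
grip_force: 30.0
```

Emit:
{"fn": "apply_moves", "kwargs": {
  "moves": [
    [-2,0,0,0],
    [-1,0,1,0],
    [0,0,1.5,0],
    [0,0,1.5,0],
    [0,0,1,0],
    [0,0,0.5,0],
    [0,0,0,0],
    [0,0,0,0],
    [0,0,0,0]
  ]
}}

```text
time_s: 15.85
ee_pos: [0.6132, -0.1227, 0.3065]
eef_rot: [0.708, 0.706, 0.0, 0.001]
contact_force: [-0.5, -0.1, -4.0]
finger_gap: 0.0119
grip_force: 30.0
```

```bash
python3 - <<'E'
from h import *
import pickle
s=r.get_state();a=R.from_quat(s["eef_rot"]).as_matrix();print(s["ee_pos"],s["contact_force"],a[:,2])
print(a.T@(np.array([.612,-.1235,.271])-s["ee_pos"])*100,"yaw",np.arctan2(-a[0,0],a[1,0]))
D={n:snap(n) for n in("wrist","scene","side")};pickle.dump(D,open("d4.pkl","wb"))
def c(d,x0,y0,w,h,W): return cv2.resize(d["image"][y0:y0+h,x0:x0+w,::-1],(W,h*W//w),interpolation=cv2.INTER_CUBIC)
a=D["wrist"]["image"][:,:,::-1]
b=np.hstack([c(D["scene"],220,270,160,120,400),c(D["side"],320,250,160,120,400)])
wv=c(D["wrist"],120,100,400,150,800)
cv2.imwrite("pics/m4.png",np.vstack([wv,b]))
E
```

```text
[ 0.61321486 -0.12269837  0.30647072] [-0.47224    -0.14403389 -3.95436166] [ 1.17734838e-03 -3.31321825e-04 -9.99999252e-01]
[-0.07932386 -0.12544986  3.54695248] yaw -0.0026806408503368333
```

View pics/m4.png

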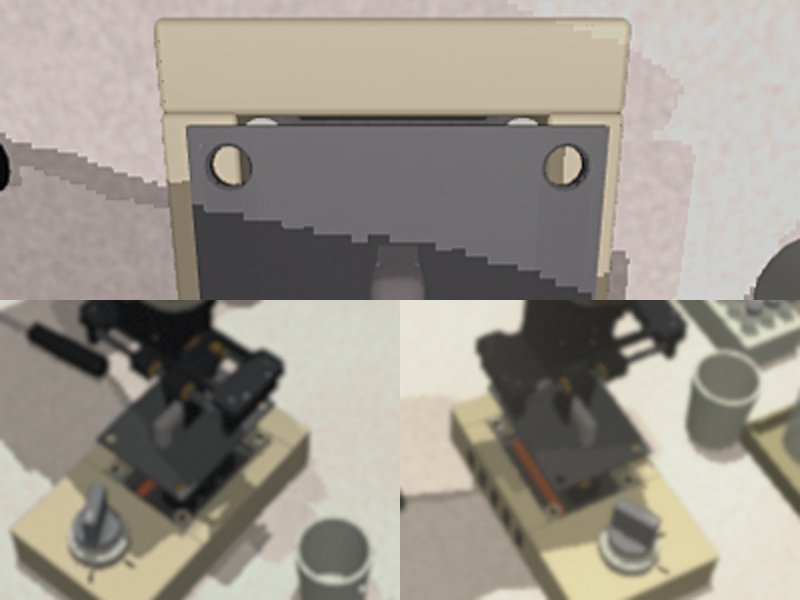

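The plate hangs level over the bay. Its two +y holes appear at wrist pixels (234.5,182.5) and (403,182.5). The knob is up at the second mark.

```bash
python3 - <<'E'
from h import *
import pickle
D=pickle.load(open("d4.pkl","rb"));d=D["wrist"];z=.3065-.2008+.005
A=onz(d,234.5,182.5,z);B=onz(d,403,182.5,z);print(A,B,B-A)
m=(A+B)/2;t=np.arctan2(*(B-A)[1::-1]);print("yaw",t,"centre",m+57e-3*np.array([np.sin(t),-np.cos(t),0]))
# scene/side: threads triangulation with initial scene crop picks
s=pickle.load(open("d3s.pkl","rb"))
for u,v in((485,35),(619,123),(464,287),(330,188)): print(onz(s,200+u/5,300+v/5,.055).round(4))
# plate hole predictions in wrist if centred, at current height
E
```

```text
[ 0.57231903 -0.06563462  0.1107    ] [ 0.65612065 -0.06598215  0.1107    ] [ 0.08380162 -0.00034753  0.        ]
yaw -0.00414701436131765 centre [ 0.61398346 -0.1228079   0.1107    ]
[ 0.5697 -0.0641  0.055 ]
[ 0.6537 -0.064   0.055 ]
[ 0.6543 -0.1787  0.055 ]
[ 0.5698 -0.1771  0.055 ]
```

Emit:
{"fn": "apply_moves", "kwargs": {
  "moves": [
    [-0.1,-0.2,0,0],
    [0,0,0.5,0],
    [0,0,1,0],
    [0,0,1,0],
    [0,0,0.7,0],
    [0,0,0.35,0],
    [0,0,0,0],
    [0,0,0,0],
    [0,0,0,0],
    [0,0,0,0]
  ]
}}

```text
time_s: 16.83
ee_pos: [0.6111, -0.124, 0.2707]
eef_rot: [0.708, 0.706, 0.0, 0.0]
contact_force: [-0.3, 0.3, -4.0]
finger_gap: 0.0114
grip_force: 30.0
```

```bash
python3 - <<'E'
from h import *
import pickle
s=r.get_state();a=R.from_quat(s["eef_rot"]).as_matrix();print(s["ee_pos"],s["contact_force"],a[:,2],"yaw",np.arctan2(-a[0,0],a[1,0]))
D={n:snap(n) for n in("wrist","scene","side")};pickle.dump(D,open("d5.pkl","wb"))
def c(d,x0,y0,w,h,W): return cv2.resize(d["image"][y0:y0+h,x0:x0+w,::-1],(W,h*W//w),interpolation=cv2.INTER_CUBIC)
b=np.hstack([c(D["scene"],230,290,120,90,400),c(D["side"],335,270,120,90,400)])
cv2.imwrite("pics/m5.png",np.vstack([c(D["wrist"],180,130,266,100,800),b]))
E
```

```text
[ 0.61112758 -0.12396173  0.27065057] [-0.26484475  0.25721435 -4.01570894] [ 7.66816564e-04 -2.52976453e-04 -9.99999674e-01] yaw -0.002948342531239708
```

View pics/m5.png

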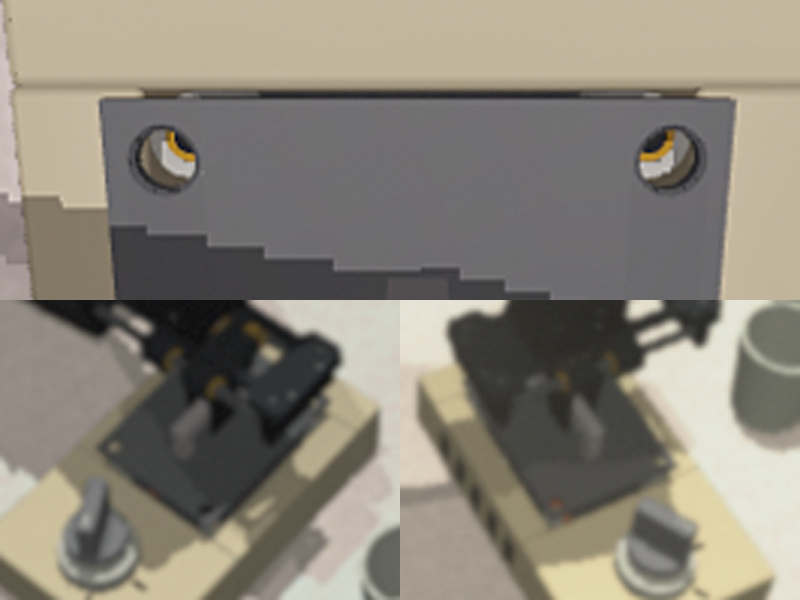

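Through the plate holes, at (235,183) and (402,183) full-frame, the brass threads show symmetrically. I'll check the numbers.

```bash
python3 - <<'E'
from h import *
import pickle
D=pickle.load(open("d5.pkl","rb"));d=D["wrist"]
k=266/800
H=[onz(d,180+u*k,130+v*k,.2707-.2008+.005) for u,v in((165,160),(670,160))]
T=[onz(d,180+u*k,130+v*k,.055) for u,v in((182,141),(649,140))]
H=np.array(H);T=np.array(T);print(H,T,(H-T).round(4))
# predicted thread centre pixel in the crop, from earlier measurement
for p in([.5705,-.0664,.055],[.6542,-.0666,.055]): print((proj(d,p)-[180,130])/k)
E
```

```text
[[ 0.57032147 -0.06721974  0.0749    ]
 [ 0.65387141 -0.06758379  0.0749    ]] [[ 0.56896888 -0.06656544  0.055     ]
 [ 0.65453076 -0.06675678  0.055     ]] [[ 0.0014 -0.0007  0.0199]
 [-0.0007 -0.0008  0.0199]]
[190.29259359 140.05387197]
[647.24427983 139.14556694]
```

Emit:
{"fn": "apply_moves", "kwargs": {
  "moves": [
    [0.06,0,0,0],
    [0,0,0,0],
    [0,0,0,0],
    [0,0,0,0],
    [0,0,0,0],
    [0,0,0,0]
  ]
}}

```text
time_s: 17.48
ee_pos: [0.611, -0.1233, 0.2702]
eef_rot: [0.708, 0.706, 0.0, 0.0]
contact_force: [0.2, 0.3, -3.7]
finger_gap: 0.0114
grip_force: 30.0
```

```bash
python3 -c "
from h import *
s=r.get_state();print(s['ee_pos'],s['contact_force'],s['grip_force']);print(r.job_done())"
```

```text
[ 0.611033   -0.12334306  0.2702294 ] [ 0.16471463  0.32461341 -3.65081016] 29.99920427799225
the job is handed in; nothing more can be done
None
```

I turned the selector to the second notch and let it spring up, then handed in holding the cover level about 15 mm above the bay; the last camera check put the two visible holes within about 1.5 mm of their threads.

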